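# Raise the spray screen's sash to its marker

## Task

Push the sliding window of the bench spray screen up, with the fingertips or the outside of the fingers from beneath its projecting lip, until the lip's top face is level with the point of the black height marker on the upright, and leave it standing there. Only push the lip, do not pinch it, and do not disturb the marker or the jar, the dropper bottle, the paint pot and the little wooden house around the screen.

Things in the scene. Friction and masses are not known exactly. Their poses are not given: they have to be found in the camera images.
- screen: bench spray screen, fixed: white base board 250 x 560 x 18 mm (from 50 mm before the origin to 200 mm behind it), two aluminium uprights 30 x 30 mm, 480 mm tall, centred 250 mm left and right, head rail at 480 to 500 mm; open behind. Origin on the table midway between the uprights; x points away from the robot, y to the robot's left, z up. Place and yaw vary
- sash: sliding window: clear pane in an aluminium frame 440 mm wide, 150 mm tall, about 0.8 kg, counterweighted (weights hidden in the uprights): moves only up and down, takes 3 to 6 N, stays where it is left. No stop at the marker; lip underside can rise to 320 mm above the table. Along its foot a flat lip stands out 47 mm to the robot, 380 mm long, 10 mm thick. Origin and axes as lip_edge
- lip_edge (a point): middle of the lower front edge of the sash's lip; axes as the screen's. Starts 130 to 165 mm above the table, nothing loose stands under it. The lip runs 190 mm to either side; its underside is flat for 63 mm along +x, its top face is 10 mm higher, the window's front face begins 47 mm along +x
- lip_top (a point): point on the top face of the lip, at its left end (robot's left), near the front: its height is the height of the lip's top face (10 mm above lip_edge)
- marker_tip (a point): tip of the flat arrow on the black height marker, a 42 mm collar clamped round the left upright (robot's left); it points to the opening, about 16 mm beyond the left end of the lip. Its height, 240 to 310 mm above the table, is where the lip's top face belongs. It does not slide by itself
- jar: empty open glass jar, 70 mm across, 85 mm tall, loose, in front of the screen to one side; bystander. Origin under its centre
- dropper: small white dropper bottle, 32 mm across, 70 mm tall, loose, in front of the screen to the other side; bystander. Origin under its centre
- paint: squat amber glass paint pot, 44 mm across, 55 mm tall, loose, on the base board behind the window; bystander. Origin under its centre
- house: little wooden toy house, 60 x 80 mm, about 80 mm tall, loose on the base board behind the window; bystander. Origin under its centre

How it is judged:
On the way, in this order (a step that is already met when the one before it is completed fails the run):
1. the fingers push the sash up from beneath its lip: it has risen 20 mm or more, bears on the fingers and is still below the mark (distance of lip_top from where it was at the start of the episode above 0.02 m and contact force between the fingers and sash_c0 above 0.5 N and z of lip_top in the frame of marker_tip below -0.011 m), for 0.1 s.
2. the lip's top face comes level with the marker's point (within 10 mm) (z of lip_top in the frame of marker_tip between -0.01 and 0.01 m), for 0.2 s.
At the end, for the whole second after the job is handed in: The sash stands still with the lip's top face within 10 mm of the height of the marker's point; the marker has moved less than 6 mm, and the jar, dropper bottle, paint pot and house stand upright within 30 mm of where they were (all of step 2 and linear speed of sash below 0.01 m/s and distance of marker_tip from where it was at the start of the episode below 0.006 m and distance of each of jar, dropper, paint, house from where it was at the start of the episode below 0.03 m and angle between each of jar, dropper, paint, house's own z axis and vertical below 0.3 rad); the robot touches nothing.
It fails at once if the lip or the window's foot is pinched: fingers press on its underside and on another side of the sash at once (contact force between the fingers and sash_c0 above 1.5 N and (contact force between the fingers and sash_c1 above 1.5 N or contact force between the fingers and sash_c2 above 1.5 N or contact force between the fingers and sash_c3 above 1.5 N)).
It fails at once if the height marker is shifted by 6 mm or more (distance of marker_tip from where it was at the start of the episode above 0.006 m).
It fails at once if a bystander is shifted by more than 30 mm, lifted or knocked over (distance of any of jar, dropper, paint, house from where it was at the start of the episode above 0.03 m or angle between any of jar, dropper, paint, house's own z axis and vertical above 0.3 rad).
It also fails if it takes over 48 s, if anything falls off the work surface, if the arm or the gripper's body presses on something with over 40 N, if the wrist force passes 120 N, or if a joint passes its speed limit or range.

## Robot

A 7-joint arm with a two-finger parallel gripper is mounted at the origin on the work surface. World frame = base frame: x ahead of the robot, y to its left, z up, the work surface at z = 0. Lengths are in m, angles in rad, forces in N, time in s.
With the tool pointing down it reaches from about 0.4 to 0.85 m from the base axis. Payload 6.9 kg.
Tool frame: the origin (TCP) lies midway between the tips of the shut fingers; the grasp point (between the pads) lies behind it (ctrl.pinch_z is the z of the grasp point in the tool frame, in m); z points along the fingers, y is the direction in which the jaws open and shut (so a half turn about z gives the same grasp; the last joint's range is limited). The gripper opens to 85 mm and grips with 20 to 120 N. Pads are 22 mm wide; open, the fingers measure 114 mm over their backs; the gripper's body (76 mm by 85 mm) begins 54 mm behind the grasp point. The pads swing forward as they close: fully open they stand 13 mm farther back than shut.
Start: joints at [-1.194, 0.507, -0.238, 1.5, 0.126, 1.149, -0.155], TCP at [0.168, 0.602, 0.231] pointing down, gripper open.
Joint ranges: [-3.08, 3.08], [-0.24, 2.05], [-1.43, 1.35], [0, 2.5], [-1.52, 4.66], [0.17, 1.96], [-2.89, 2.89]. Speed limits (rad/s): [2.39, 2.39, 3.14, 3.14, 3.14, 3.14, 3.14].

## Interface

Orientations are given as a unit quaternion [w, x, y, z].
In Python, from station import ctrl, get_state, vision, ticket, models gives the robot as it stands. Calls block until the motion is done:
- ctrl.movep(position, orientation): joint-space move of the TCP to a pose.
- ctrl.movel(position, frame=None, max_speed=0.15): straight line of the TCP; frame=None keeps the orientation; max_speed is the mean speed in m/s.
- ctrl.set_joints(angles): joint-space move.
- ctrl.ungrasp() and ctrl.close_gripper(force=None): open the fingers fully, or close them until they stop; force is the grip in N (None keeps the last).
- ctrl.pause(seconds).
- ctrl.ik(position, orientation): joint angles nearest the present ones, or None.
- get_state(): the state.
- vision.grab_frame(name): name is "scene" or "side" or "wrist"; returns (picture, depth): 480x640x3 uint8, blue, green, red; 480x640 float32, m along the optical axis (not along the pixel's ray), 0 where there is no reading.
- vision.camera_info(name): a dict with "mtx" (3x3 intrinsics, pixels), "R" (3x3) and "t" (3): a world point X has camera coordinates R X + t; the wrist camera has in their place "hand_eye" (4x4, takes a point from camera to tool coordinates, whose origin is the TCP and whose axes are the flange's). Camera axes: x right, y down, z forward; pixel columns grow to the right and rows downward; lengths in m; the calibration is good to about 2 mm. The wrist camera is an equidistant fisheye: a pixel r from the principal point sees the ray r / f radians off the axis. A picture is of the moment at which its call begins: read the wrist's pose just before it. camera_info takes no time and is no camera call.
A pose or a line that the arm cannot do raises ctrl.Unreachable and nothing moves.
- ticket.close_job(): hands the job in, once; it reports no verdict.
Trained networks look in the newest picture that a camera, given by its name, has taken for a name from the list of things; names that differ only in an ending like _2 or _b are one class to them, and where a whole thing is asked for, a point or a joint stands for the part that bears it (a point fixed in the world has none). Each returns a list of dicts, best first, with "p" (0 to 1); they miss things now and then, are a little off and sometimes report something else, mostly with a low value. They report only what shows in the picture. A call takes as long as a camera call.
- models.recognise(camera, target): "point" ([column, row] in pixels, amid what is visible of it).
- models.masks_of(camera, target): "mask" (480x640 bool, what is visible of it) and "point" ([column, row] in pixels, amid what is visible of it).
The state is a dict: "time": time; "qpos": joint angles; "qd": joint speeds; "tau": joint torques, N m; "tcp_pos": TCP position; "eef_rot": TCP orientation; "contact_force": force on the tool from outside, world axes, zero at the start; "wrist_torque": the same for the moment, N m; "width": finger opening in m.
Only numpy, scipy, OpenCV 4.12 (cv2) and the standard library are available. Lean on these libraries where they do the work, as an engineer would, in place of code of your own. Each camera call takes 0.05 s, during which the arm holds its last target. There are 200 camera calls.

## Working session

There is one attempt and no reset: what is moved stays moved. The work goes in short steps, each a Python script; the robot and the scene stay as the last script left them, time stands still between calls to the robot, and variables do not carry over. Pictures are saved under pics/ and viewed, about 8 in all and at most 12, crops included, and the job is handed in when it is done.

```bash
ls; mkdir -p pics
cat > h.py <<'E'
import numpy as np, cv2
from station import ctrl, get_state, vision, ticket, models
def cam(n):
    i=vision.camera_info(n); return np.array(i["mtx"]),np.array(i["R"]),np.array(i["t"]).ravel()
def world(n,px,d):
    K,R,t=cam(n); c=np.linalg.inv(K)@np.array([px[0],px[1],1.])*d
    return R.T@(c-t)
def proj(n,X):
    K,R,t=cam(n); p=K@(R@np.array(X)+t); return p[:2]/p[2]
def cloud(n,d,mask):
    v,u=np.nonzero(mask&(d>0)); K,R,t=cam(n); z=d[v,u]
    c=np.linalg.inv(K)@np.vstack([u*z,v*z,z]); return (R.T@(c-t[:,None])).T
E
python3 - <<'E'
from h import *
print(ctrl.pinch_z, get_state())
for n in ("scene","side"):
    im,d=vision.grab_frame(n); cv2.imwrite(f"pics/{n}0.png",im); np.save(n+"_d.npy",d); cv2.imwrite(n+".png",im)
    K,R,t=cam(n); print(n,"at",-R.T@t,"dir",R[2])
    for k in ("lip_edge","lip_top","marker_tip","jar","dropper","paint","house"):
        r=models.recognise(n,k)
        for q in r[:2]:
            u,v=map(int,np.round(q["point"])); w=d[max(0,v-3):v+4,max(0,u-3):u+4]; w=w[w>0]
            dd=np.median(w) if len(w) else 0
            print(n,k,round(q["p"],2),(u,v),world(n,(u,v),dd).round(3) if dd else None)
print(get_state()["time"])
E
```

```text
pics
-0.0187 {'time': 0.0, 'qpos': array([-1.19350481,  0.508328  , -0.23753236,  1.50116165,  0.12572167,
        1.14890519, -0.15481182]), 'qd': array([ 0.00010024, -0.00020676, -0.00133836,  0.0007138 ,  0.00073737,
       -0.0012966 ,  0.00090342]), 'tau': array([ 1.39010413e-04, -6.20601726e+01, -2.18631819e+00, -2.49655581e+01,
        1.28304202e-02,  1.20075417e-02, -4.87280573e-06]), 'tcp_pos': array([0.16772543, 0.6015355 , 0.23042611]), 'eef_rot': array([-9.55729918e-05,  1.35465774e-01,  9.90781614e-01, -8.99643671e-04]), 'contact_force': array([ 0.78079304,  0.35536997, -0.31827762]), 'wrist_torque': array([-0.02539682,  0.04027153, -0.03891207]), 'width': 0.08529220997394013}
scene at [0.92083372 0.51394116 0.77835846] dir [-0.3721616  -0.57442855 -0.72905938]
scene lip_edge 0.59 (300, 194) [ 0.605 -0.028  0.234]
scene lip_top 0.69 (302, 196) [ 0.605 -0.021  0.234]
scene marker_tip 0.69 (387, 269) [0.59  0.203 0.249]
scene dropper 0.64 (418, 283) [0.429 0.144 0.04 ]
scene paint 0.75 (237, 234) [ 0.692 -0.153  0.067]
scene house 0.92 (293, 292) [0.677 0.062 0.091]
scene house 0.19 (302, 196) [ 0.605 -0.021  0.234]
side at [0.85330714 0.22334827 1.13965577] dir [-0.23083716 -0.18704157 -0.95484536]
side lip_edge 0.64 (283, 201) [ 0.61  -0.057  0.238]
side lip_top 0.7 (283, 201) [ 0.61  -0.057  0.238]
side lip_top 0.17 (234, 136) [ 0.486 -0.338  0.019]
side marker_tip 0.69 (393, 268) [0.595 0.194 0.253]
side jar 0.85 (237, 140) [ 0.509 -0.297  0.076]
side paint 0.63 (231, 229) [ 0.692 -0.161  0.073]
side house 0.79 (305, 268) [0.666 0.036 0.097]
0.8
```

View pics/scene0.png

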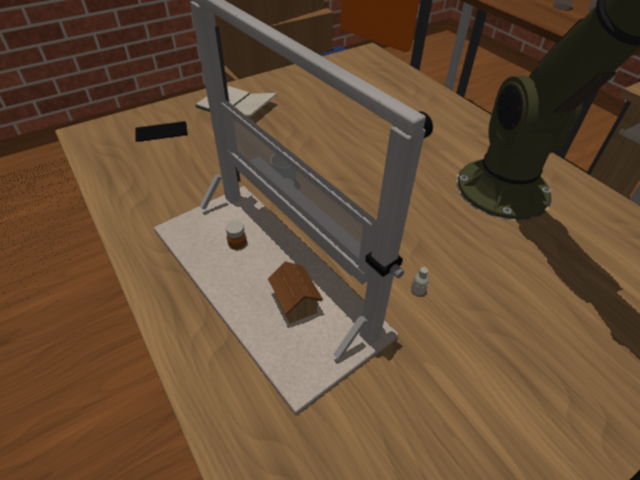

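View pics/side0.png

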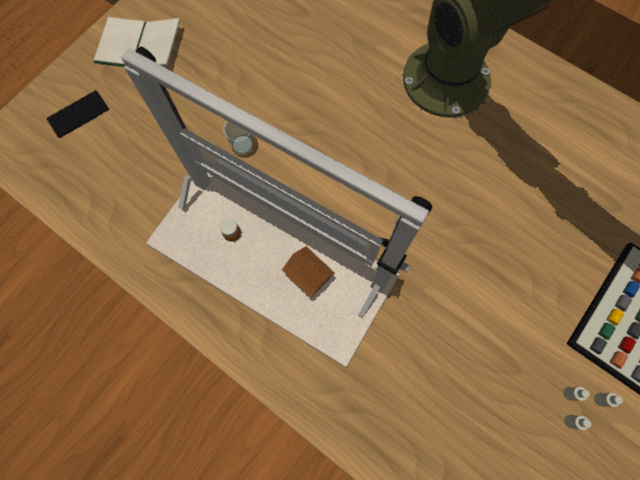

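```bash
cat >> h.py <<'E'
def fit(n,d):
    P=cloud(n,d,np.ones(d.shape,bool))
    T=P[(abs(P[:,2]-.5)<.008)&(abs(P[:,0]-.6)<.35)&(abs(P[:,1])<.5)]
    (c,s,a)=cv2.minAreaRect(T[:,:2].astype(np.float32)); return P,T,c,s,a
E
python3 - <<'E'
from h import *
for n in ("scene","side"):
    d=np.load(n+"_d.npy"); P,T,c,s,a=fit(n,d); print(n,len(T),c,s,a,T[:,2].mean())
    m=T[:,:2].mean(0); u,S,V=np.linalg.svd(T[:,:2]-m,full_matrices=False); y=V[0]*np.sign(V[0][1]); x=np.array([y[1],-y[0]])
    q=(T[:,:2]-m)@y; 
    lo,hi=np.percentile(q,[.5,99.5]); px=np.percentile((T[:,:2]-m)@x,[2,98]); O=m+y*(lo+hi)/2+x*px.mean()
    print("yaw",np.arctan2(-y[0],y[1]),"O",O,"len",hi-lo,"w",px)
    L=np.c_[(P[:,:2]-O)@x,(P[:,:2]-O)@y,P[:,2]]
    # marker box region: stuff around left upright
    M=L[(abs(L[:,0])<.06)&(L[:,1]>.19)&(L[:,1]<.30)&(L[:,2]>.2)&(L[:,2]<.34)&((L[:,1]<.232)|(L[:,1]>.268)|(abs(L[:,0])>.018))]
    print("marker",len(M),np.percentile(M,[1,50,99],axis=0).round(3).tolist() if len(M) else 0)
    # sash: |y|<.2, height histogram
    Sx=L[(abs(L[:,1])<.18)&(L[:,0]>-.08)&(L[:,0]<.03)&(L[:,2]>.1)&(L[:,2]<.45)]
    H,ze,xe=np.histogram2d(Sx[:,2],Sx[:,0],bins=[np.arange(.1,.36,.01),np.arange(-.08,.031,.01)])
    print((xe[:-1]*1000).round().astype(int))
    for z,r in zip(ze,H): print(round(z,2),r.astype(int))
    b=cv2.imread(n+".png")
    X=proj(n,[*(O+y*.2),.27]); u,v=map(int,X); c=b[max(v-70,0):v+70,max(0,u-90):u+90]; cv2.imwrite(f"pics/{n}_crop.png",cv2.resize(c,None,fx=4,fy=4,interpolation=cv2.INTER_CUBIC)); print(u,v)
E
```

```text
scene 3591 (0.6045372486114502, -0.04441428184509277) (0.035324856638908386, 0.4887843728065491) 7.5416131019592285 0.49905936688968267
yaw 0.10817208452829681 O [ 0.60457008 -0.03495247] len 0.4678736489040756 w [-0.01332533  0.00738007]
marker 1004 [[-0.019, 0.2, 0.202], [0.014, 0.219, 0.271], [0.021, 0.239, 0.339]]
[-80 -70 -60 -50 -40 -30 -20 -10   0  10  20]
0.1 [0 0 0 0 0 0 0 0 0 0 0]
0.11 [0 0 0 0 0 0 0 0 0 0 0]
0.12 [0 0 0 0 0 0 0 0 0 0 0]
0.13 [0 0 0 0 0 0 0 0 0 0 0]
0.14 [0 0 0 0 0 0 0 0 3 0 0]
0.15 [  0   0   0   0   0   0   0   0 313   0   0]
0.16 [  0   0   0   0   0   0   0   0 415   0   0]
0.17 [  0   0   0   0   0   0   0   0 420   0   0]
0.18 [  0   0   0   0   0   0   0  10 761   0   0]
0.19 [  0   0   0   0   0   0   0  22 415   0   0]
0.2 [  0   0   0   0   0   0   0  14 433   0   0]
0.21 [  0   0   0   0   0   0   0  22 454   0   0]
0.22 [  0   0   0   0   0   0   0  21 448   0   0]
0.23 [  0   0   0   0   0   0   0  18 476   0   0]
0.24 [  0   0   0   0   0   0   0  28 463   0   0]
0.25 [  0   0   0   0   0   0   0  14 508   0   0]
0.26 [  0   0   0   0   0   0 
[... 1081 characters left out ...]
  0   0   0   0 222   0   0]
0.2 [  0   0   0   0   0   0   0   0 238   0   0]
0.21 [  0   0   0   0   0   0   0   0 242   0   0]
0.22 [  0   0   0   0   0   0   0   0 243   0   0]
0.23 [  0   0   0   0   0   0   0   0 263   0   0]
0.24 [  0   0   0   0   0   0   0   0 261   0   0]
0.25 [  0   0   0   0   0   0   0   0 272   0   0]
0.26 [  0   0   0   0   0   0   0   0 274   0   0]
0.27 [  0   0   0   0   0   0   0   0 120   0   0]
0.28 [ 0  0  0  0  0  0  0  0 91  0  0]
0.29 [  0   0   0   0   0   0   0 238 473   0   0]
0.3 [  0   0   0   0   0   0   0 482 470   0   0]
0.31 [0 0 0 0 0 0 0 0 0 0 0]
0.32 [0 0 0 0 0 0 0 0 0 0 0]
0.33 [0 0 0 0 0 0 0 0 0 0 0]
0.34 [0 0 0 0 0 0 0 0 0 0 0]
369 243
```

View pics/scene_crop.png

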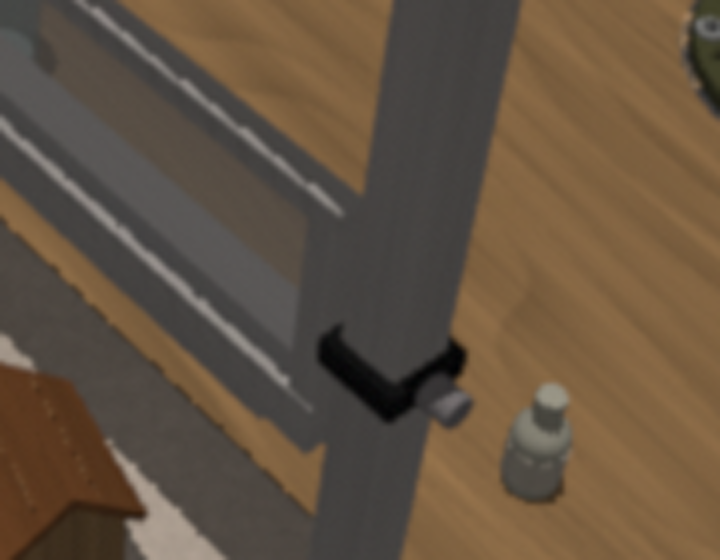

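View pics/side_crop.png

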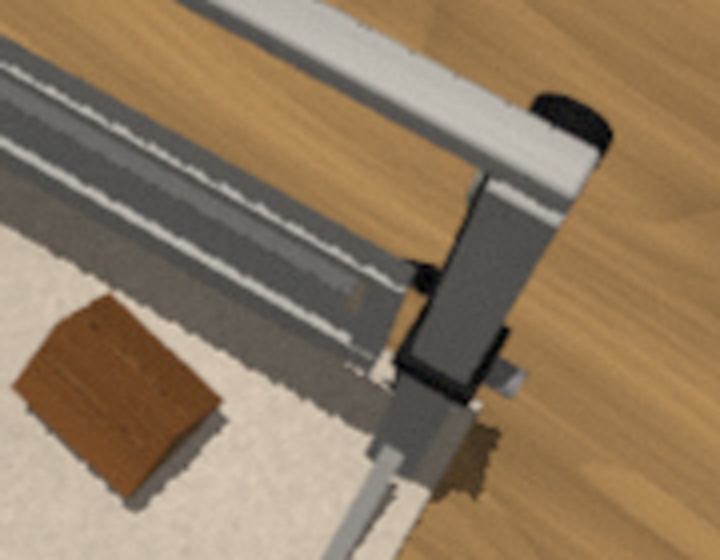

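The scene crop shows the black collar at crop (390,370) on the left upright, with the sash to its left. The side crop shows the arrow's tip just in front of the upright at crop (425,275). I need a front view, so I'm checking which poses are reachable and the camera mounting.

```bash
cat >> h.py <<'E'
from scipy.spatial.transform import Rotation as Rn
YAW=.1075; O=np.array([.6084,-.0659]); X=np.array([np.cos(YAW),np.sin(YAW)]); Y=np.array([-X[1],X[0]])
def W(x,y,z): return np.r_[O+x*X+y*Y,z]
def ori(pitch=0.,roll=0,yaw=YAW):  # tool z along screen x raised by pitch; roll 0: tool y horizontal
    z=np.array([np.cos(pitch)*np.cos(yaw),np.cos(pitch)*np.sin(yaw),np.sin(pitch)])
    y=np.array([-np.sin(yaw),np.cos(yaw),0]); M=np.c_[np.cross(y,z),y,z]@Rn.from_euler('z',roll).as_matrix()
    q=Rn.from_matrix(M).as_quat(); return q[[3,0,1,2]]
E
python3 - <<'E'
from h import *
i=vision.camera_info("wrist"); print({k:np.array(v).round(4).tolist() for k,v in i.items()})
for roll in (0,np.pi,np.pi/2,-np.pi/2):
  for pitch in (0,.2,.4):
    for (x,z) in ((-.15,.13),(-.025,.13),(-.025,.29)):
      q=ctrl.ik(W(x,0,z),ori(pitch,roll)); print(round(roll,1),pitch,x,z,None if q is None else np.round(q,2).tolist())
for n in("scene","side"):
    d=np.load(n+"_d.npy"); P=cloud(n,d,np.ones(d.shape,bool)); L=np.c_[(P[:,:2]-O)@X,(P[:,:2]-O)@Y,P[:,2]]
    s=L[(abs(L[:,1])<.18)&(abs(L[:,0])<.03)&(L[:,2]>.1)&(L[:,2]<.4)]
    print(n,"sash top",np.percentile(s[:,2],[97,99,99.8]),"bottom",np.percentile(s[:,2],[.1,.5,1]),"xmed",np.median(s[s[:,2]<.29][:,0]))
    c=L[(L[:,0]>.0175)&(L[:,0]<.03)&(L[:,1]>.225)&(L[:,1]<.275)&(L[:,2]>.2)&(L[:,2]<.34)]; print("collar z",np.percentile(c[:,2],[2,50,98]) if len(c) else 0)
E
```

```text
{'mtx': [[371.6483, 0.0, 317.0286], [0.0, 371.6483, 242.1678], [0.0, 0.0, 1.0]], 'hand_eye': [[-0.0001, -0.955, -0.2965, 0.0757], [1.0, -0.0002, 0.0003, -0.0001], [-0.0004, -0.2965, 0.955, -0.1419], [0.0, 0.0, 0.0, 1.0]]}
0 0 -0.15 0.13 None
0 0 -0.025 0.13 None
0 0 -0.025 0.29 None
0 0.2 -0.15 0.13 None
0 0.2 -0.025 0.13 None
0 0.2 -0.025 0.29 None
0 0.4 -0.15 0.13 None
0 0.4 -0.025 0.13 [1.18, 2.03, -1.03, 2.44, 4.24, 1.27, -0.08]
0 0.4 -0.025 0.29 None
3.1 0 -0.15 0.13 None
3.1 0 -0.025 0.13 None
3.1 0 -0.025 0.29 None
3.1 0.2 -0.15 0.13 None
3.1 0.2 -0.025 0.13 None
3.1 0.2 -0.025 0.29 None
3.1 0.4 -0.15 0.13 None
3.1 0.4 -0.025 0.13 [0.86, 1.74, -0.63, 2.44, 4.35, 1.87, 2.84]
3.1 0.4 -0.025 0.29 None
1.6 0 -0.15 0.13 None
1.6 0 -0.025 0.13 None
1.6 0 -0.025 0.29 None
1.6 0.2 -0.15 0.13 None
1.6 0.2 -0.025 0.13 None
1.6 0.2 -0.025 0.29 None
1.6 0.4 -0.15 0.13 None
1.6 0.4 -0.025 0.13 [1.18, 2.03, -1.03, 2.44, 4.24, 1.27, -1.65]
1.6 0.4 -0.025 0.29 None
-1.6 0 -0.15 0.13 None
-1.6 0 -0.025 0.13 None
-1.6 0 -0.025 0.29 None
-1.6 0.2 -0.15 0.13 None
-1.6 0.2 -0.025 0.13 None
-1.6 0.2 -0.025 0.29 None
-1.6 0.4 -0.15 0.13 None
-1.6 0.4 -0.025 0.13 [1.18, 2.03, -1.03, 2.44, 4.24, 1.27, 1.49]
-1.6 0.4 -0.025 0.29 None
scene sash top [0.30214831 0.30266513 0.30336751] bottom [0.15086337 0.15241015 0.15358416] xmed 0.0009944316566714367
collar z [0.23743641 0.24527228 0.25285575]
side sash top [0.30243839 0.30320635 0.30417967] bottom [0.14918271 0.1515681  0.15346235] xmed 0.0027910658023520885
collar z [0.23726436 0.24845752 0.25336634]
```

Run:
```python
from h import *
import time
t0=time.time(); s=get_state()["time"]
for y in (-.15,-.07,0,.1):
 for dy in np.deg2rad([-90,-60,-45,-30,0,30,45,60,90]):
  row=[]
  for pd in (-50,-40,-30,-20,-10,0,10,20):
    best=0
    for roll in (0,np.pi):
      c=0
      for z in (.12,.24):
        if ctrl.ik(W(-.035,y,z),ori(np.deg2rad(pd),roll,YAW+dy)) is not None: c+=1
      best=max(best,c)
    row.append(best)
  print(y,round(np.rad2deg(dy)),row,flush=True)
print(time.time()-t0,get_state()["time"]-s)
```

```text
-0.15 -90 [2, 2, 2, 2, 2, 2, 2, 2]
-0.15 -60 [2, 2, 2, 2, 2, 2, 2, 2]
-0.15 -45 [2, 2, 1, 0, 0, 0, 1, 1]
-0.15 -30 [2, 2, 1, 0, 0, 0, 0, 1]
-0.15 0 [2, 2, 2, 2, 0, 1, 2, 2]
-0.15 30 [2, 2, 2, 2, 2, 2, 2, 2]
-0.15 45 [2, 2, 2, 2, 2, 2, 2, 2]
-0.15 60 [2, 2, 2, 2, 2, 2, 2, 2]
-0.15 90 [2, 2, 2, 2, 2, 2, 2, 2]
-0.07 -90 [2, 2, 2, 2, 2, 2, 2, 2]
-0.07 -60 [2, 2, 2, 2, 2, 2, 2, 2]
-0.07 -45 [2, 2, 1, 0, 0, 0, 1, 1]
-0.07 -30 [2, 1, 0, 0, 0, 0, 0, 1]
-0.07 0 [2, 2, 1, 0, 0, 0, 0, 1]
-0.07 30 [2, 2, 2, 2, 2, 2, 2, 2]
-0.07 45 [2, 2, 2, 2, 2, 2, 2, 2]
-0.07 60 [2, 2, 2, 2, 2, 2, 2, 2]
-0.07 90 [2, 2, 2, 2, 2, 2, 2, 2]
0 -90 [2, 2, 2, 2, 2, 2, 2, 2]
0 -60 [2, 2, 2, 2, 2, 2, 2, 2]
0 -45 [2, 2, 2, 1, 0, 0, 1, 2]
0 -30 [2, 1, 0, 0, 0, 0, 0, 1]
0 0 [2, 1, 0, 0, 0, 0, 0, 1]
0 30 [2, 2, 2, 2, 2, 2, 2, 2]
0 45 [2, 2, 2, 2, 2, 2, 2, 2]
0 60 [2, 2, 2, 2, 2, 2, 2, 2]
0 90 [2, 2, 2, 2, 2, 2, 2, 2]
0.1 -90 [2, 2, 2, 2, 2, 2, 2, 2]
0.1 -60 [2, 2, 2, 2, 2, 2, 2, 2]
0.1 -45 [2, 2, 2, 2, 2, 2, 2, 2]
0.1 -30 [2, 2, 1, 0, 0, 0, 0, 1]
0.1 0 [2, 1, 0, 0, 0, 0, 0, 0]
0.1 30 [2, 2, 1, 1, 0, 0, 1, 2]
0.1 45 [2, 2, 2, 1, 2, 2, 2, 1]
0.1 60 [2, 2, 2, 2, 2, 2, 2, 2]
0.1 90 [2, 2, 2, 2, 2, 2, 2, 2]
37.831201791763306 0.0
```

Run:
```python
from h import *
a=np.deg2rad(30)
for y in (0,.04):
 for roll in (0,np.pi):
  for pd in (0,5):
   for (x,yy,z) in ((-.15,-.067,.30),(-.20,-.096,.25),(-.20,-.096,.125),(-.15,-.067,.125),(-.035,0,.125),(-.035,0,.25)):
    q=ctrl.ik(W(x,y+yy,z),ori(np.deg2rad(pd),roll,YAW+a)); print(y,round(roll,1),pd,x,z,None if q is None else np.round(q,2).tolist())
```

```text
0 0 0 -0.15 0.3 [0.7, 0.8, 0.55, 2.37, -1.41, 1.96, -1.55]
0 0 0 -0.2 0.25 [0.96, 0.88, 0.36, 2.34, -1.29, 1.82, -1.45]
0 0 0 -0.2 0.125 [0.95, 1.18, 0.36, 2.3, -1.31, 1.83, -1.19]
0 0 0 -0.15 0.125 [0.82, 1.2, 0.36, 2.34, -1.44, 1.87, -1.18]
0 0 0 -0.035 0.125 [1.46, 1.6, -1.23, 2.33, 4.06, 0.35, -0.69]
0 0 0 -0.035 0.25 [1.42, 1.22, -1.23, 2.37, 4.18, 0.54, -1.12]
0 0 5 -0.15 0.3 [0.82, 0.83, 0.36, 2.38, -1.42, 1.91, -1.49]
0 0 5 -0.2 0.25 [0.96, 0.96, 0.36, 2.34, -1.28, 1.9, -1.37]
0 0 5 -0.2 0.125 [0.95, 1.26, 0.36, 2.28, -1.29, 1.92, -1.14]
0 0 5 -0.15 0.125 [0.94, 1.22, 0.16, 2.31, -1.43, 1.77, -1.17]
0 0 5 -0.035 0.125 [1.35, 1.49, -0.96, 2.3, 4.45, 0.69, -1.02]
0 0 5 -0.035 0.25 [1.42, 1.32, -1.23, 2.37, 4.23, 0.58, -1.07]
0 3.1 0 -0.15 0.3 [0.7, 0.8, 0.55, 2.37, -1.41, 1.96, 1.59]
0 3.1 0 -0.2 0.25 [0.96, 0.88, 0.36, 2.34, -1.29, 1.82, 1.69]
0 3.1 0 -0.2 0.125 [0.95, 1.18, 0.36, 2.3, -1.31, 1.83, 1.95]
0 3.1 0 -0.15 0.125 [0.82, 1.2, 0.36, 2.34, -1.44, 1.87, 1.96]
0 3.1 0 -0.035 0.125 [1.46, 1.6, -1.23, 2.33, 4.06, 0.35, 2.45]
0 3.1 0 -0.035 0.25 [1.42, 1.22, -1.23, 2.37, 4.
[... 1256 characters left out ...]
, 0.95, 0.55, 2.45, -1.25, 1.95, 1.86]
0.04 3.1 0 -0.2 0.125 [0.93, 1.22, 0.36, 2.4, -1.32, 1.82, 2.08]
0.04 3.1 0 -0.15 0.125 [0.9, 1.19, 0.16, 2.43, -1.48, 1.69, 2.05]
0.04 3.1 0 -0.035 0.125 [1.39, 1.63, -1.23, 2.4, 3.82, 0.46, 2.72]
0.04 3.1 0 -0.035 0.25 [1.34, 1.22, -1.23, 2.45, 3.97, 0.63, 2.24]
0.04 3.1 5 -0.15 0.3 [0.78, 0.84, 0.36, 2.48, -1.43, 1.9, 1.75]
0.04 3.1 5 -0.2 0.25 [0.94, 0.98, 0.36, 2.45, -1.27, 1.88, 1.89]
0.04 3.1 5 -0.2 0.125 [1.05, 1.25, 0.16, 2.37, -1.32, 1.71, 2.07]
0.04 3.1 5 -0.15 0.125 [1.04, 1.25, -0.04, 2.4, -1.47, 1.57, 2.07]
0.04 3.1 5 -0.035 0.125 [1.41, 1.73, -1.23, 2.37, 3.98, 0.43, 2.65]
0.04 3.1 5 -0.035 0.25 [1.34, 1.32, -1.23, 2.45, 4.02, 0.67, 2.29]
```

```bash
cat >> h.py <<'E'
def tip(ins,y,z,back,yaw):  # tip 'ins' behind lip edge (screen x -.061), drawn back along tool axis
    return W(-.061+ins-back*np.cos(yaw),y-back*np.sin(yaw),z)
E
python3 - <<'E'
from h import *
for y in (0,.04):
 for yd in (40,48):
  for roll in (0,np.pi):
   for pd in (0,6):
    r=[]
    for (b,z) in ((.15,.3),(.1,.2),(.1,.13),(.05,.13),(0,.13),(0,.25)):
     a=np.deg2rad(yd); q=ctrl.ik(tip(.018,y,z,b,a),ori(np.deg2rad(pd),roll,YAW+a)); r.append(None if q is None else np.round(q,1).tolist())
    print(y,yd,round(roll,1),pd,*r,sep="\n  ")
E
```

```text
0
  40
  0
  0
  [0.8, 0.8, 0.4, 2.1, -1.3, 1.9, -1.7]
  [0.7, 1.0, 0.4, 2.2, -1.4, 1.9, -1.5]
  [0.7, 1.1, 0.4, 2.2, -1.4, 1.9, -1.4]
  [0.6, 1.1, 0.4, 2.2, -1.5, 1.9, -1.4]
  [1.2, 1.2, -0.6, 2.2, -1.5, 1.0, -1.5]
  [1.4, 1.1, -1.0, 2.2, -1.5, 0.7, -1.7]
0
  40
  0
  6
  [1.0, 0.8, 0.2, 2.2, -1.3, 1.8, -1.7]
  [0.9, 1.0, 0.2, 2.2, -1.4, 1.8, -1.5]
  [0.9, 1.2, 0.2, 2.1, -1.4, 1.8, -1.4]
  [0.7, 1.2, 0.2, 2.2, -1.5, 1.8, -1.4]
  [1.0, 1.2, -0.4, 2.2, -1.5, 1.3, -1.4]
  [1.4, 1.2, -1.0, 2.2, -1.5, 0.8, -1.6]
0
  40
  3.1
  0
  [1.0, 0.7, 0.0, 2.1, -1.3, 1.7, 1.3]
  [1.3, 1.0, -0.5, 2.2, -1.3, 1.2, 1.4]
  [1.2, 1.1, -0.4, 2.2, -1.3, 1.2, 1.6]
  [1.4, 1.3, -0.8, 2.2, -1.3, 0.8, 1.5]
  [1.2, 1.2, -0.6, 2.2, -1.5, 1.0, 1.7]
  [1.4, 1.1, -1.0, 2.2, -1.5, 0.7, 1.4]
0
  40
  3.1
  6
  [1.3, 0.8, -0.3, 2.2, -1.3, 1.5, 1.3]
  [1.5, 1.2, -0.8, 2.2, -1.2, 1.0, 1.4]
  [1.4, 1.3, -0.7, 2.1, -1.2, 1.0, 1.5]
  [0.7, 1.2, 0.2, 2.2, -1.5, 1.8, 1.8]
  [1.0, 1.2, -0.4, 2.2, -1.5, 1.3, 1.7]
  [1.4, 1.2, -1.0, 2.2, -1.5, 0.8, 1.5]
0
  48
  0
  0
  [0.8, 0.8, 0.4, 2.0, -1.2, 1.9, -1.8]
  [0.7, 1.0, 0.4, 2
[... 2311 characters left out ...]
, 2.1, -1.3, 1.8, -1.5]
  [0.8, 1.2, 0.2, 2.1, -1.3, 1.8, -1.4]
  [0.7, 1.2, 0.2, 2.1, -1.4, 1.8, -1.4]
  [0.6, 1.2, 0.2, 2.1, -1.5, 1.8, -1.4]
  [0.7, 0.9, -0.0, 2.2, -1.5, 1.6, -1.6]
0.04
  48
  3.1
  0
  [0.7, 0.8, 0.4, 2.1, -1.3, 1.9, 1.4]
  [1.4, 1.1, -0.7, 2.1, -1.1, 1.0, 1.2]
  [1.5, 1.3, -0.9, 2.1, -0.9, 0.8, 1.1]
  [1.1, 1.1, -0.5, 2.1, -1.3, 1.2, 1.5]
  [0.7, 1.1, -0.0, 2.1, -1.5, 1.5, 1.7]
  [0.6, 0.9, 0.2, 2.2, -1.5, 1.7, 1.5]
0.04
  48
  3.1
  6
  [1.0, 0.8, 0.0, 2.1, -1.2, 1.8, 1.4]
  [1.4, 1.2, -0.9, 2.1, -1.1, 0.9, 1.2]
  [1.4, 1.4, -0.8, 2.1, -1.0, 0.9, 1.3]
  [1.1, 1.2, -0.4, 2.1, -1.3, 1.2, 1.6]
  [0.8, 1.2, -0.2, 2.1, -1.5, 1.5, 1.7]
  [0.6, 0.9, 0.1, 2.2, -1.5, 1.7, 1.5]
```

Run:
```python
from h import *
a=np.deg2rad(44)
q=get_state()["eef_rot"]
try: ctrl.movel([.13,.45,.36],max_speed=.3)
except ctrl.Unreachable as e: print("unreach",e); ctrl.movel([.17,.45,.33],max_speed=.3)
print(get_state()["time"],get_state()["tcp_pos"])
ctrl.close_gripper(20)
for p,o in (([.36,.16,.36],ori(np.deg2rad(-55),np.pi,YAW+a)),([.40,-.06,.34],ori(np.deg2rad(-30),np.pi,YAW+a)),(tip(.015,.04,.28,.13,a),ori(np.deg2rad(5),np.pi,YAW+a))):
    j=ctrl.ik(p,o); print(p,None if j is None else j.round(2))
s=get_state(); print(s["time"],s["qpos"].round(2),s["width"])
```

```text
1.625 [0.13023765 0.4504595  0.35926722]
[0.36, 0.16, 0.36] [-0.48 -0.23  0.26  2.2  -0.47  0.72 -0.62]
[0.4, -0.06, 0.34] [ 0.18  0.3   0.95  2.25 -1.1   1.58  1.02]
[ 0.47508862 -0.1308841   0.28      ] [ 0.75  0.89  0.36  2.19 -1.31  1.95  1.55]
2.3917 [-1.13  0.17 -0.26  1.65  0.05  1.32 -0.1 ] 3.75608583925964e-05
```

Run:
```python
from h import *
a=np.deg2rad(44); o=ori(np.deg2rad(5),np.pi,YAW+a)
ctrl.movep([.36,.16,.36],ori(np.deg2rad(-55),np.pi,YAW+a))
ctrl.movep(tip(.015,.04,.26,.13,a),o)
s=get_state(); print(s["time"],s["qpos"].round(2),s["tcp_pos"],s["eef_rot"],o,s["contact_force"])
im,d=vision.grab_frame("wrist"); np.save("w1.npy",d); cv2.imwrite("pics/w1.png",im); np.savez("w1pose.npz",p=s["tcp_pos"],q=s["eef_rot"])
for k in ("lip_edge","lip_top","marker_tip"):
    for r in models.recognise("wrist",k)[:2]: print(k,r["p"],r["point"])
for z,b in ((.12,.13),(.12,0),(.28,0)): 
    j=ctrl.ik(tip(.015,.04,z,b,a),o); print(None if j is None else j.round(2))
```

```text
5.875 [ 1.38  0.97 -0.63  2.18 -1.22  1.2   1.32] [ 0.47530909 -0.12974215  0.26030858] [-0.31313637  0.61157359  0.28738619  0.6673324 ] [-0.31251545  0.61189517  0.28636764  0.6677664 ] [ 1.06084052  0.65269193 -0.29026148]
lip_edge 0.89 [474.8, 282.2]
lip_edge 0.45 [217.6, 227.3]
lip_top 0.62 [477.2, 286.0]
marker_tip 0.89 [214.8, 230.1]
[ 1.34  1.25 -0.55  2.12 -1.15  1.12  1.51]
[ 1.16  1.32 -0.68  2.18 -1.45  0.96  1.72]
[ 1.31  1.09 -1.03  2.24 -1.5   0.79  1.45]
```

View pics/w1.png

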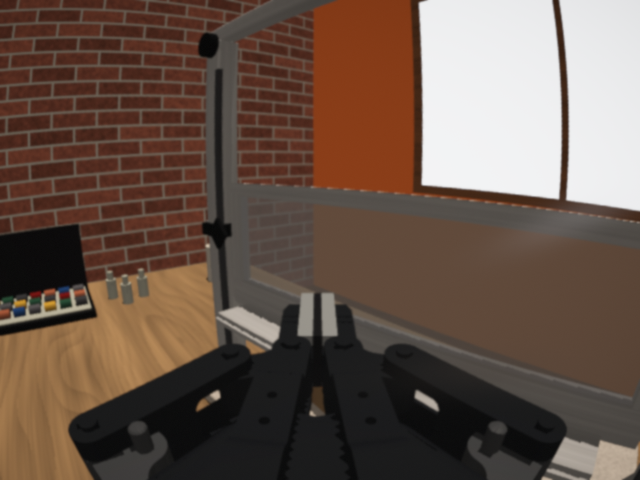

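The wrist view shows the marker at about (217,230) with its point at about (231,231). The lip's left end shows at about (222,312), behind the shut fingers. I'll turn these into heights next.

```bash
cat >> h.py <<'E'
def wcloud(d,p,q):
    i=vision.camera_info("wrist"); K=np.array(i["mtx"]); H=np.array(i["hand_eye"])
    v,u=np.mgrid[:480,:640]; x=(u-K[0,2])/K[0,0]; y=(v-K[1,2])/K[1,1]; r=np.hypot(x,y)+1e-9
    k=np.tan(r)/r; c=np.stack([x*k*d,y*k*d,d],-1)
    t=c@H[:3,:3].T+H[:3,3]; R=Rn.from_quat(np.array(q)[[1,2,3,0]]).as_matrix(); w=t@R.T+p
    L=np.stack([(w[...,:2]-O)@X,(w[...,:2]-O)@Y,w[...,2]],-1); L[d<=0]=np.nan; return L   # screen frame
E
python3 - <<'E'
from h import *
z=np.load("w1pose.npz"); d=np.load("w1.npy"); L=wcloud(d,z["p"],z["q"]); im=cv2.imread("pics/w1.png")
for r in (224,228,231,234,238): print(r,[(c,im[r,c].mean().round(),*(L[r,c]*1000).round()) for c in range(203,240,4)])
for c in (222,228,235,245,255,265): print(c,[(r,im[r,c].mean().round(),*(L[r,c]*1000).round()) for r in range(303,352,3)])
cv2.imwrite("pics/w1c.png",cv2.resize(im[200:360,180:380],None,fx=4,fy=3.5,interpolation=cv2.INTER_CUBIC))
E
```

```text
224 [(203, np.float64(18.0), np.float64(-23.0), np.float64(265.0), np.float64(248.0)), (207, np.float64(10.0), np.float64(-22.0), np.float64(256.0), np.float64(249.0)), (211, np.float64(19.0), np.float64(-22.0), np.float64(246.0), np.float64(250.0)), (215, np.float64(9.0), np.float64(-27.0), np.float64(226.0), np.float64(253.0)), (219, np.float64(14.0), np.float64(-28.0), np.float64(217.0), np.float64(254.0)), (223, np.float64(26.0), np.float64(-14.0), np.float64(231.0), np.float64(251.0)), (227, np.float64(29.0), np.float64(-8.0), np.float64(231.0), np.float64(250.0)), (231, np.float64(56.0), np.float64(-4.0), np.float64(229.0), np.float64(250.0)), (235, np.float64(79.0), np.float64(-10.0), np.float64(210.0), np.float64(253.0)), (239, np.float64(79.0), np.float64(-8.0), np.float64(204.0), np.float64(253.0))]
228 [(203, np.float64(15.0), np.float64(-23.0), np.float64(265.0), np.float64(243.0)), (207, np.float64(8.0), np.float64(-23.0), np.float64(255.0), np.float64(244.0)), (211, np.float64(8.0), np.float64(-28.0), np.float64(235.0), np.float64(247.0)), (215, np.float64(9.0), np.floa
[... 10713 characters left out ...]
), np.float64(124.0), np.float64(160.0)), (330, np.float64(180.0), np.float64(-42.0), np.float64(118.0), np.float64(160.0)), (333, np.float64(181.0), np.float64(-46.0), np.float64(112.0), np.float64(161.0)), (336, np.float64(176.0), np.float64(-50.0), np.float64(107.0), np.float64(160.0)), (339, np.float64(119.0), np.float64(-52.0), np.float64(104.0), np.float64(159.0)), (342, np.float64(99.0), np.float64(-53.0), np.float64(104.0), np.float64(156.0)), (345, np.float64(161.0), np.float64(-55.0), np.float64(101.0), np.float64(154.0)), (348, np.float64(87.0), np.float64(-58.0), np.float64(98.0), np.float64(153.0)), (351, np.float64(66.0), np.float64(106.0), np.float64(317.0), np.float64(-1.0))]
```

View pics/w1c.png

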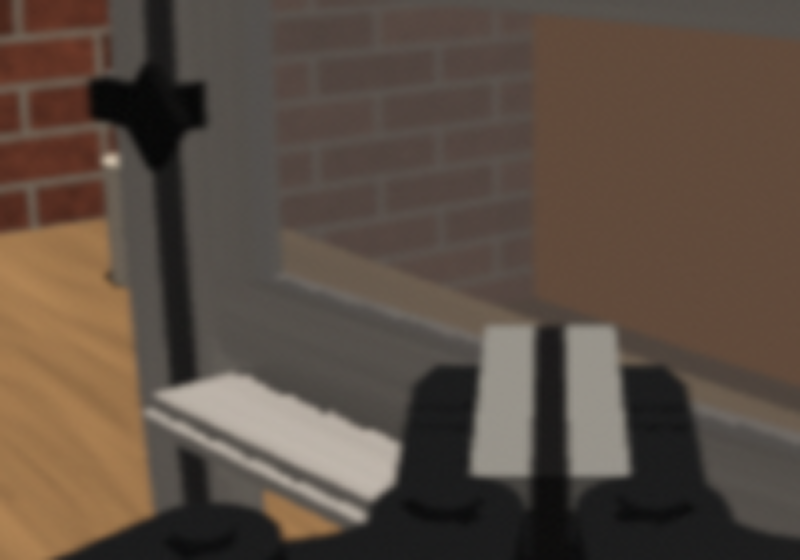

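```bash
cat >> h.py <<'E'
A=np.deg2rad(44); OR=ori(np.deg2rad(5),np.pi,YAW+A)
def st(m):
    s=get_state(); print(m,round(s["time"],2),s["tcp_pos"].round(4),"F",s["contact_force"].round(1),flush=True)
def P(z,b=0,ins=.020): return tip(ins,.04,z,b,A)
E
python3 - <<'E'
from h import *
st("0")
ctrl.movel(P(.122,.13),frame=OR,max_speed=.15); st("low")
ctrl.movel(P(.122),frame=OR,max_speed=.08); st("in")
s=get_state(); im,d=vision.grab_frame("wrist"); cv2.imwrite("pics/w2.png",im); np.save("w2.npy",d); np.savez("w2pose.npz",p=s["tcp_pos"],q=s["eef_rot"])
L=wcloud(d,s["tcp_pos"],s["eef_rot"]); m=(L[...,1]>.15)&(L[...,1]<.185)&(L[...,0]>-.055)&(L[...,0]<-.02)&(abs(L[...,2]-.165)<.03)
print(m.sum(),np.percentile(L[m],[5,50,95],axis=0).round(4))
E
```

```text
0 6.08 [ 0.4753 -0.13    0.2603] F [0.3 0.5 0.8]
low 7.14 [ 0.4801 -0.1302  0.1228] F [-0.4 -0.1 -0.3]
in 8.92 [ 0.5633 -0.031   0.1219] F [-0.  -0.1  0.3]
402 [[-0.0535  0.1514  0.1552]
 [-0.0489  0.1662  0.1598]
 [-0.0235  0.1829  0.1602]]
```

View pics/w2.png

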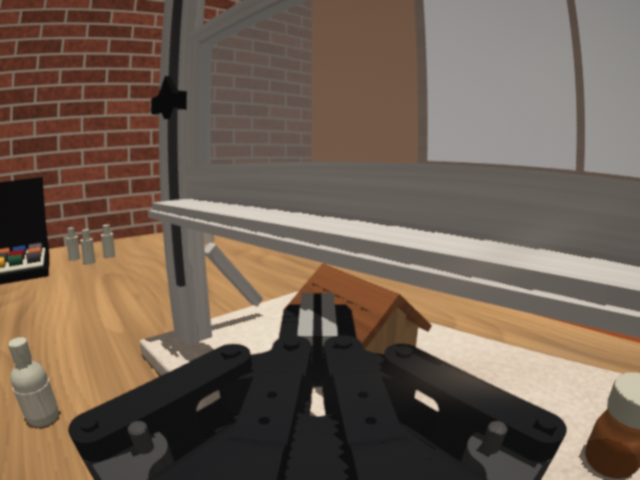

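The fingers are below the lip, which crosses the picture from (150,208) to (640,310), with nothing else touched. The marker is at (168,98). Now I push up in steps, watching the force.

```bash
cat >> h.py <<'E'
def look():
    s=get_state(); im,d=vision.grab_frame("wrist"); L=wcloud(d,s["tcp_pos"],s["eef_rot"])
    m=(L[...,1]>.14)&(L[...,1]<.186)&(L[...,0]>-.053)&(L[...,0]<-.02)&(L[...,2]>.14)&(L[...,2]<.3)
    k=(L[...,0]>-.032)&(L[...,0]<-.026)&(L[...,1]>.2)&(L[...,1]<.245)&(L[...,2]>.2)&(L[...,2]<.3)
    q=lambda a:np.percentile(a,[2,50,98]).round(4) if len(a) else None
    print("lip top",m.sum(),q(L[m][:,2]),"marker",k.sum(),q(L[k][:,2]),q(L[k][:,1])); return im,L
E
python3 - <<'E'
from h import *
ctrl.movel(P(.138),max_speed=.05); st("a")
for z in (.145,.160,.175): ctrl.movel(P(z),max_speed=.05); st("b")
im,L=look(); cv2.imwrite("pics/w3.png",im)
E
```

```text
a 9.43 [ 0.5633 -0.0306  0.1383] F [-0.  -0.7 -0. ]
b 9.72 [ 0.5634 -0.0306  0.1452] F [-0.4 -0.8  0. ]
b 10.18 [ 0.5633 -0.0303  0.1611] F [0.9 0.4 0.2]
b 10.62 [ 0.5633 -0.0305  0.176 ] F [-0.4 -0.3  0. ]
lip top 612 [0.1921 0.1962 0.1967] marker 487 [0.2256 0.2424 0.2589] [0.2072 0.2219 0.2387]
```

Run:
```python
from h import *
st("s"); ctrl.movel(P(.214),max_speed=.04); st("c")
im,L=look(); cv2.imwrite("pics/w4.png",im)
k=(L[...,0]>-.034)&(L[...,0]<-.024)&(L[...,1]>.19)&(L[...,1]<.25)&(L[...,2]>.2)&(L[...,2]<.28)
Q=L[k]
for a in np.arange(.200,.245,.004):
    e=Q[(Q[:,1]>=a)&(Q[:,1]<a+.004)]; 
    if len(e): print(round(a,3),len(e),e[:,2].min().round(4),e[:,2].mean().round(4),e[:,2].max().round(4))
r=models.recognise("wrist","marker_tip"); print(r[:1]); v,u=np.nonzero(k); print(u.min(),u.max(),v.min(),v.max())
u0,v0=int(u.mean()),int(v.mean()); c=im[max(0,v0-50):v0+70,max(0,u0-60):u0+100]; cv2.imwrite("pics/w4c.png",cv2.resize(c,None,fx=5,fy=5,interpolation=cv2.INTER_CUBIC))
```

```text
s 10.68 [ 0.5634 -0.0305  0.1757] F [ 0.  0. -1.]
c 11.8 [ 0.5634 -0.0305  0.2145] F [ 0.8  0.1 -0.6]
lip top 591 [0.2303 0.2343 0.2348] marker 448 [0.2301 0.2433 0.2585] [0.2072 0.2213 0.2385]
0.204 28 0.2407 0.2429 0.2453
0.208 60 0.2363 0.2429 0.2497
0.212 79 0.2312 0.2429 0.2523
0.216 93 0.2299 0.2445 0.2569
0.22 96 0.2295 0.2466 0.2606
0.224 61 0.2283 0.2444 0.2601
0.228 52 0.2305 0.2426 0.2567
0.232 36 0.2329 0.2426 0.2523
0.236 20 0.2375 0.2426 0.2469
0.24 3 0.2424 0.2433 0.2441
[{'point': [169.3, 206.1], 'p': 0.86}]
159 183 187 226
```

View pics/w4c.png

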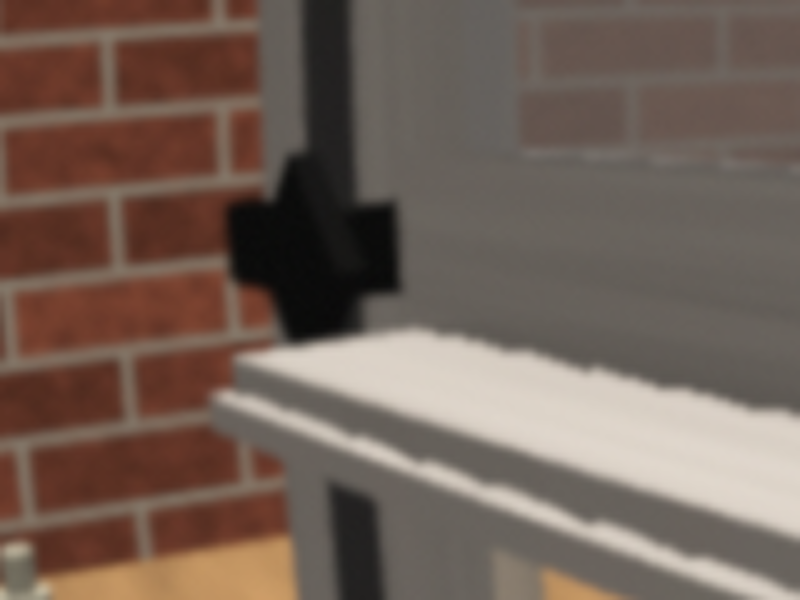

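Run:
```python
from h import *
ctrl.movel(P(.2228),max_speed=.02); st("d"); look(); ctrl.pause(.3)
ctrl.movel(P(.195),max_speed=.06); st("down"); im,L=look(); cv2.imwrite("pics/w5.png",im)
```

```text
d 12.49 [ 0.5633 -0.0304  0.2232] F [ 0.1  0.9 -1.7]
lip top 600 [0.2387 0.2429 0.2434] marker 326 [0.2374 0.246  0.2589] [0.2072 0.2219 0.2379]
down 13.46 [ 0.5633 -0.0304  0.195 ] F [ 0.  -0.2 -0.4]
lip top 283 [0.2381 0.2429 0.2434] marker 279 [0.2412 0.248  0.2597] [0.2072 0.222  0.2395]
```

Run:
```python
from h import *
ctrl.movel(P(.195,.13),max_speed=.12); st("out"); im,L=look(); cv2.imwrite("pics/w6.png",im)
k=(L[...,0]>-.034)&(L[...,0]<-.024)&(L[...,1]>.204)&(L[...,1]<.212); print("tip z",L[k][:,2].mean(), "lip", )
for n in ("scene","side"):
    im,d=vision.grab_frame(n)
    c=cloud(n,d,np.ones(d.shape,bool)); l=np.c_[(c[:,:2]-O)@X,(c[:,:2]-O)@Y,c[:,2]]
    s=l[(abs(l[:,1])<.18)&(abs(l[:,0])<.02)&(l[:,2]>.1)&(l[:,2]<.45)]; print(n,"sash top",np.percentile(s[:,2],99))
    for t in ("marker_tip","jar","dropper","paint","house"):
        r=models.recognise(n,t); print(n,t,[(q["point"],round(q["p"],2)) for q in r[:1]])
st("end")
```

```text
out 14.74 [ 0.4802 -0.1296  0.1953] F [0.5 0.1 0.8]
lip top 112 [0.238  0.2427 0.2435] marker 187 [0.2268 0.2464 0.259 ] [0.2074 0.2231 0.2386]
tip z 0.24508949244466924 lip
scene sash top 0.38547239403955125
scene marker_tip [([385.3, 269.6], 0.93)]
scene jar []
scene dropper [([419.8, 284.1], 0.91)]
scene paint [([233.7, 234.9], 0.89)]
scene house [([294.4, 292.4], 0.64)]
side sash top 0.386192077355132
side marker_tip [([392.2, 269.2], 0.7)]
side jar [([239.2, 129.9], 0.64)]
side dropper [([305.4, 270.1], 0.35)]
side paint [([231.4, 228.5], 0.78)]
side house [([307.5, 267.7], 0.94)]
end 15.39 [ 0.4801 -0.1304  0.195 ] F [-0.5  0.4  0.8]
```

View pics/w6.png

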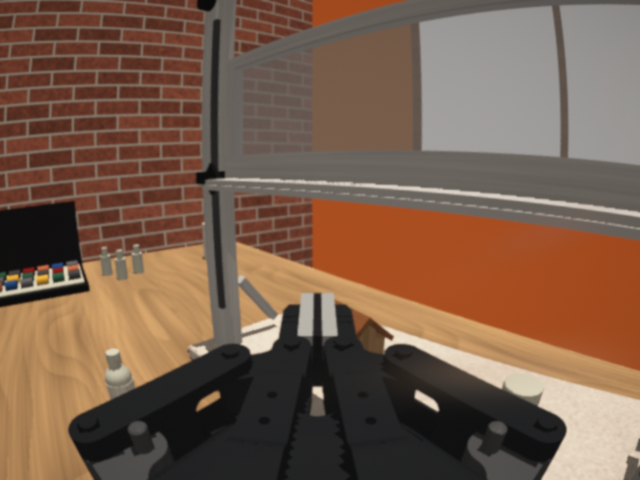

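The lip now lines up with the marker's point at (212,180). The jar's reported pixel in the side view moved 10 px, possibly because it is partly hidden, so I'm checking that crop.

Run:
```python
from h import *
im,d=vision.grab_frame("side"); b=cv2.imread("side.png"); f=lambda a:cv2.resize(a[90:200,180:300],None,fx=3.3,fy=4,interpolation=cv2.INTER_CUBIC)
cv2.imwrite("pics/jar.png",np.hstack([f(b),f(im)]))
```

```text
(no output)
```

View pics/jar.png

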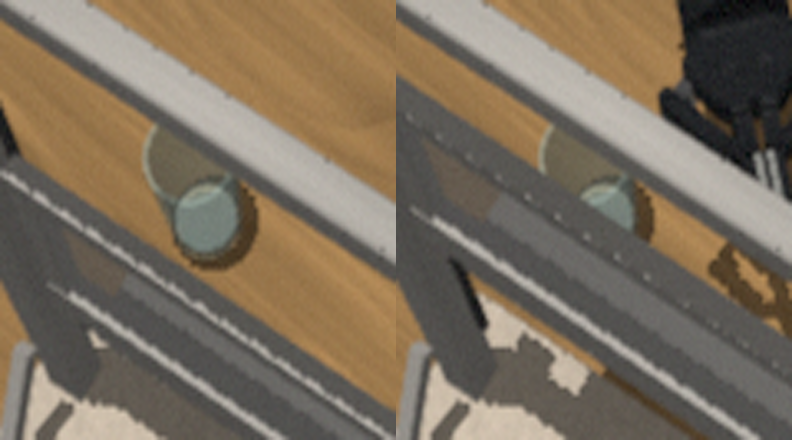

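The jar hasn't moved: its rim and base sit at the same pixels in both crops. The raised sash just hides its lower part. Handing in.

Run:
```python
from h import *
st("final"); ticket.close_job()
```

```text
final 15.44 [ 0.4801 -0.1304  0.195 ] F [-0.2  0.2  0.7]
the job is handed in; nothing more can be done
```

I pushed the sash up from beneath its lip with the shut fingertips. It now stands with the lip's top face about level with the marker's point. I then lowered the fingers, drew them clear and handed in at 15.4 s of the 48 s allowed.

**Height:** The last wrist view puts the lip's top face at 0.243 m and the marker's point at 0.243–0.245 m. The scene and side cameras both show a rise of about 83 mm, against 82–84 mm needed. The lip stayed at 0.243 m after the fingers left it.

**Surroundings:** The marker, paint pot, house and dropper bottle came back within a few pixels of where they started. Two readings disagreed:
- **Jar:** its side-view pixel shifted by 10 px. Comparing before and after crops showed it had not moved and was only partly hidden by the raised sash.
- **Dropper bottle:** the side view also gave a low-confidence hit (0.35) for it on top of the house, which I took as false. The scene view shows it in place.

**Not confirmed:** The wrist force read about zero whenever the arm paused during the push. I could not see the contact force while moving, so the "bears on the fingers" step rests on the sash having risen with the fingers.

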